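# Hold the sharpener's spark flap at its balance point

### The job

The wheel of the bench drill sharpener is to be cleaned: slide the red bolt knob away from the yellow spark flap to its end stop, then take the flap by its black handle, swing it up until it stands straight upright at its balance point, where it would fall neither shut nor over backwards, and hold it there. Do not let it swing over to the back, leave the bushing, screwdriver and jar where they are, and finish while still gripping the handle with the flap at rest upright: do not let go.

Things in the scene. Friction and masses are not known exactly. Their poses are not given: they have to be found in the camera images.
- sharpener: Blue drill-bit sharpener fixed to the bench, housing 90 mm high. Origin on the bench below the middle of the flap's width; x points from the handle side to the hinge, y along the hinge to the round grey motor (84 mm thick, y 90 to 190 mm), z up. Housing spans x -35 to 85 mm, y -170 to 90 mm. Yaw varies by up to 0.35 rad either way.
- hinge_mid (a point): Middle of the flap's hinge axis, 60 mm along x from the sharpener's origin, 93.5 mm above the bench; the axis is parallel to the sharpener's y. The hinge is nearly free: let go off balance, the flap falls to that side. The yellow flap is 136 mm wide, 5 mm thick, reaches 100 mm from this axis and weighs about 0.4 kg with its handle.
- flap (a joint): Angle of the yellow flap: 0 = shut, lying level on the housing; grows as the handle rises and goes over towards the sharpener's +x; 1.571 = standing straight up, its balance point (its centre of mass lies in its own plane); 2.4 = stop, lying over at the back. It cannot open while the bolt's tongue is over it.
- handle: Black D-handle in the flap's plane, turning with it. Origin mid-way on its round bar, 160 mm from the hinge axis; bar 12 mm thick, 100 mm long, parallel to the hinge. 12 mm arms at y = +-50 mm join it to the flap; free gap bar to flap 54 mm. Shut, the bar overhangs the open bench at 93.5 mm height, 65 mm from the housing. Pinched across from above, it turns between the pads as the flap swings.
- bolt (a joint): Travel of the sliding bolt (m): 0 = fully locked, 0.045 = end stop, clear of the flap. Starts at 0 to 0.010, grows as the knob moves along the sharpener's -y, away from the flap, takes about 1.5 N and stays where it is left.
- bolt_top (a point): Centre of the top face of the bolt's red knob, an upright block 20 mm (x) by 16 mm (y), 43 mm high; top 140.5 mm above the bench. From its foot a flat steel tongue (top 103.5 mm above the bench) reaches 51 mm along +y over the flap. The housing around the knob is at most 106 mm high.
- bushing: Bystander: black stepped rubber-faced bushing, 56 mm diameter, 48 mm high, standing; origin at the centre of its underside.
- screwdriver: Bystander: screwdriver with orange handle, 200 mm long, 26 mm thick, lying on the bench; origin below its middle, x towards the tip.
- jar: Bystander: closed jar with steel cap, 64 mm diameter, 85 mm high, standing; origin at the centre of its underside.

How it is judged:
By the outcome, as a careful person would: the job done as asked, in the order asked, and still so for the second after the job is handed in, while the arm keeps its last pose, push and grip.
It also fails if it takes over 45 s, if anything falls off the work surface, if the arm or the gripper's body presses on something with over 40 N, if the wrist force passes 120 N, or if a joint passes its speed limit or range.

### The arm

A 6-joint arm with a two-finger parallel gripper is mounted at the origin on the work surface. World frame = base frame: x ahead of the robot, y to its left, z up, the work surface at z = 0. Lengths are in mm, angles in rad, forces in N, time in s.
With the tool pointing down it reaches from about 350 to 975 mm from the base axis. Payload 7.1 kg.
Tool frame: the origin (TCP) lies between the finger pads; the fingertips stand 8 mm ahead of it and the grasp point (between the pads) lies 11 mm behind it; x points along the fingers, y is the direction in which the jaws open and shut, and the axes are right-handed (so a half turn about x gives the same grasp; the last joint's range is limited). The gripper opens to 88 mm and grips with 3 to 60 N. Pads are 20 mm wide; open, the fingers measure 115 mm over their backs; the gripper's body (75 mm by 178 mm) begins 61 mm behind the grasp point.
Start: joints at [-1.239, 0.423, 1.63, -0, 1.089, -0.019], TCP at [214.797, -586.913, 203.075] pointing down, gripper open.
Joint ranges: [-3, 3], [-0.9, 2.11], [0.09, 2.58], [-1.31, 4.45], [0.11, 2.69], [-2.54, 2.54]. Speed limits (rad/s): [2.39, 2.39, 3.01, 3.14, 3.14, 3.14].

### API

Orientations are given as a rotation vector (axis times angle).
In Python, from workcell import ctrl gives the robot as it stands.
- The arm moves only by the tool apply_moves, never from a script. Its argument "increments" is a list of rows, each an object with "gripper": the opening in per cent of the stroke, from 0 (shut) to 100 (fully open); "delta_pos": the shift along the tool's x, y, z in cm, a list of three; "dr": the turn, a rotation vector about the tool's x, y, z in rad, a list of three. In form: [{"gripper": gripper, "delta_pos": [dx, dy, dz], "dr": [ax, ay, az]}, ...]. A call has exactly 5 rows; each row shifts and turns the commanded pose from where the row before left it, along the tool's axes as they then stand; what a row does not reach is not made up. A row lasts 1/12 s, in which the tool goes at most 41.7 mm and 7.16 degrees, less where a joint would pass 70% of its speed; a pose out of reach is approached as far as the arm can. A call with a gripper value outside its range is refused whole. The fingers move at their own pace and stop on an object; the grip force is fixed at half the most. Time passes only in rows, so rows that do not move let the fingers close, or fill a call up. It gives the time, the measured TCP pose, the force and the opening at its end, in the units of the state.
- ctrl.get_obs(): the state, without advancing time (a new reading comes with each control period).
- ctrl.get_image(name): name is "side" or "top" or "wrist"; returns a dict with "img" (384x512x3 uint8, red, green, blue), "range_z" (384x512 float32, mm along the optical axis (not along the pixel's ray), 0 where there is no reading), "mtx" (3x3 intrinsics, pixels), "rvec" (rotation vector, rad) and "tvec" (3), from world to camera coordinates, as OpenCV has them. Camera axes: x right, y down, z forward; pixel columns grow to the right and rows downward; lengths in mm; the calibration is good to about 2 mm. A picture is of the moment at which its call begins.
- ctrl.close_job(): hands the job in, once; it reports no verdict.
The state is a dict: "t": time; "qpos": joint angles; "qvel": joint speeds; "joint_torque": joint torques, N m; "ee_pos": TCP position; "orientation": TCP orientation; "ft_force": force on the tool from outside, world axes, zero at the start; "moment": the same for the moment, N m; "width": finger opening in mm.
Only numpy, scipy, OpenCV 4.12 (cv2) and the standard library are available. Lean on these libraries where they do the work, as an engineer would, in place of code of your own. Each camera call takes 0.05 s, during which the arm holds its last target. There are 200 camera calls.

## Working session

There is one attempt and no reset: what is moved stays moved. The work goes in short steps, Python scripts to look and compute and a tool call to move; the robot and the scene stay as the last step left them, time stands still between calls to the robot, and variables do not carry over. Pictures are saved under pics/ and viewed, about 8 in all and at most 12, crops included, and the job is handed in when it is done.

Besides the shell and the picture viewer there is one more tool, called after "Call:" by a JSON object that holds its "name" and its "arguments". apply_moves: Moves the arm, as the interface text tells. Its arguments: {"type":"object","properties":{"increments":{"type":"array","items":{"type":"object","properties":{"gripper":{"type":"number"},"delta_pos":{"type":"array","items":{"type":"number"}},"dr":{"type":"array","items":{"type":"number"}}}}}},"required":["increments"]}

```bash
mkdir -p pics; ls; python3 - <<'E'
from workcell import ctrl
import cv2,numpy as np
o=ctrl.get_obs(); print({k:np.round(v,3) for k,v in o.items()})
ims=[]
for n in("side","top"):
    d=ctrl.get_image(n); np.savez(f"pics/{n}0.npz",**d); ims.append(cv2.cvtColor(d["img"],cv2.COLOR_RGB2BGR)); print(n,d["mtx"].tolist(),d["rvec"],d["tvec"])
    cv2.imwrite(f"pics/{n}0.png",cv2.resize(ims[-1],(800,600)))
E
```

```text
pics
{'t': np.float64(0.0), 'qpos': array([-1.239,  0.424,  1.631, -0.   ,  1.089, -0.019]), 'qvel': array([-0.   ,  0.   ,  0.001, -0.001, -0.001,  0.001]), 'joint_torque': array([ 2.0000e-03, -5.4462e+01, -2.7366e+01,  6.4000e-02,  2.3000e-02,
       -0.0000e+00]), 'ee_pos': array([ 214.594, -586.363,  202.285]), 'orientation': array([ 2.031,  0.362, -2.032]), 'ft_force': array([-0.984,  0.357,  0.42 ]), 'moment': array([-0.063, -0.017,  0.004]), 'width': np.float64(87.668)}
side [[457.89546844706535, 0.0, 251.1857664167176], [0.0, 457.89546844706535, 189.12862709862338], [0.0, 0.0, 1.0]] [ 0.61367041 -2.65818939  1.1317554 ] [ 410.61097328  215.17455912 1319.48300236]
top [[487.7354028803574, 0.0, 248.34539010323334], [0.0, 487.7354028803574, 191.68407996100578], [0.0, 0.0, 1.0]] [ 2.16289204 -2.11476354  0.16629239] [ -15.57579158  449.27945501 1546.82569767]
```

View pics/side0.png

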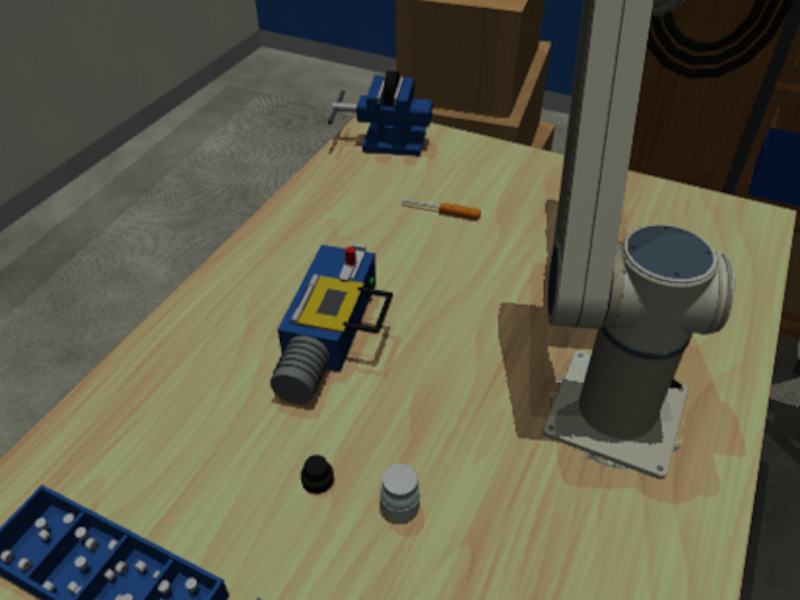

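View pics/top0.png

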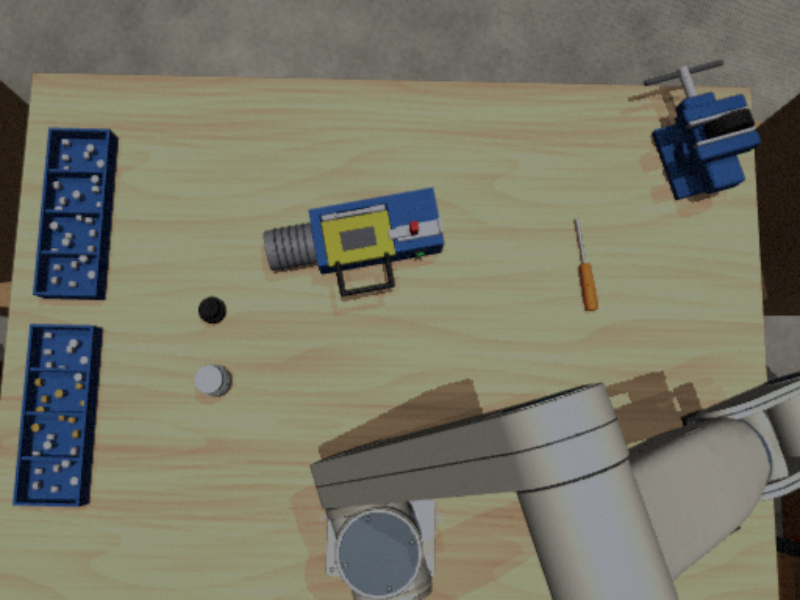

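The side view shows the sharpener at about (335,310) of 800x600, with the flap, red knob and handle facing the robot. In the top view the knob is at (414,228), the flap at (358,240) and the handle bar at (367,290). The jar, bushing and screwdriver are well clear.

```bash
cat > h.py <<'E'
import numpy as np,cv2
from scipy.spatial.transform import Rotation as R
def load(n): return dict(np.load(f"pics/{n}.npz"))
def ray(d,uv,z):
    M=cv2.Rodrigues(d["rvec"])[0]; c=-M.T@d["tvec"].ravel()
    uv=np.atleast_2d(uv).astype(float)
    v=np.c_[uv,np.ones(len(uv))]@np.linalg.inv(d["mtx"]).T@M
    return c+v*((z-c[2])/v[:,2:])
def cloud(d,m):
    v,u=np.nonzero(m&(d["range_z"]>0)); z=d["range_z"][v,u]
    M=cv2.Rodrigues(d["rvec"])[0]
    return ((np.c_[u,v,np.ones(len(u))]*z[:,None])@np.linalg.inv(d["mtx"]).T-d["tvec"].ravel())@M
def masks(d):
    h=cv2.cvtColor(d["img"],cv2.COLOR_RGB2HSV).astype(int); H,S,V=h[...,0],h[...,1],h[...,2]
    return dict(yel=(abs(H-27)<7)&(S>200)&(V>80), red=((H<6)|(H>174))&(S>170)&(V>60), dark=(V<50))
def big(m):
    n,l,s,c=cv2.connectedComponentsWithStats(m.astype(np.uint8)); k=1+np.argmax(s[1:,4]); return l==k
E
python3 - <<'E'
from h import *
for n in("top0","side0"):
    d=load(n); m=masks(d)
    y=big(m["yel"]); r=big(m["red"])
    print(n,y.sum(),r.sum())
    P=ray(d,np.argwhere(y)[:,::-1],96)[:,:2]
    rect=cv2.minAreaRect(P.astype(np.float32)); print("flap",rect)
    print("red ray 140.5",ray(d,np.argwhere(r)[:,::-1],140.5).mean(0))
    Q=cloud(d,r); print("red cloud",np.median(Q,0),Q.max(0)); Q=Q[Q[:,2]>134]; print(len(Q),Q.mean(0) if len(Q) else 0)
    C=cloud(d,m["dark"]); 
    fc=np.array(rect[0]); k=(np.linalg.norm(C[:,:2]-fc,axis=1)<160)&(abs(C[:,2]-96)<14)&(C[:,0]<fc[0]-65)
    C=C[k]; print("dark",len(C)); 
    if len(C)>5: print(cv2.minAreaRect(C[:,:2].astype(np.float32)),C[:,2].mean())
    Y=cloud(d,y);print("yel z",Y.mean(0))
E
```

```text
Traceback (most recent call last):
  File "h.py", line 17, in big
    n,l,s,c=cv2.connectedComponentsWithStats(m.astype(np.uint8)); k=1+np.argmax(s[1:,4]); return l==k
                                                                      ~~~~~~~~~^^^^^^^^^
ValueError: attempt to get argmax of an empty sequence
```

```bash
cat > a.py <<'E'
from h import *
import sys
d=load("top0");h=cv2.cvtColor(d["img"],cv2.COLOR_RGB2HSV)
for u,v in((333*.64,240*.64),(385*.64,235*.64),(414*.64,228*.64),(367*.64,290*.64)): print(h[int(v),int(u)])
for n in("top0","side0"):
    d=load(n); m=masks(d)
    y=big(m["yel"]); r=big(m["red"])
    print(n,y.sum(),r.sum())
    P=ray(d,np.argwhere(y)[:,::-1],96)[:,:2]
    rect=cv2.minAreaRect(P.astype(np.float32)); print("flap",rect)
    print("red ray 140.5",ray(d,np.argwhere(r)[:,::-1],140.5).mean(0))
    Q=cloud(d,r); print("red cloud",np.median(Q,0),Q.max(0)); Q=Q[Q[:,2]>134]; print(len(Q),Q.mean(0) if len(Q) else 0)
    C=cloud(d,m["dark"]); 
    fc=np.array(rect[0]); k=(np.linalg.norm(C[:,:2]-fc,axis=1)<160)&(abs(C[:,2]-96)<14)&(C[:,0]<fc[0]-65)
    C=C[k]; print("dark",len(C)); 
    if len(C)>5: print(cv2.minAreaRect(C[:,:2].astype(np.float32)),C[:,2].mean())
    Y=cloud(d,y);print("yel z",Y.mean(0))
E
sed -i 's/(S>200)&(V>80)/(S>150)\&(V>80)/;s/(S>170)&(V>60)/(S>150)\&(V>60)/' h.py; python3 a.py
```

```text
[ 29 165 145]
[ 31 160 148]
[  1 184 141]
[108  40  32]
top0 865 26
flap ((564.96923828125, 59.55952453613281), (92.32340240478516, 134.36782836914062), 12.077177047729492)
red ray 140.5 [580.72842569 -51.56170586 140.5       ]
red cloud [581.33175737 -50.82466387 141.92428269] [588.69834312 -44.72307884 151.61702035]
24 [580.25261942 -52.10090292 142.36208027]
dark 164
((481.3373718261719, 42.37584686279297), (54.33979797363281, 109.68257904052734), 9.332873344421387) 99.88069208234585
yel z [564.97526108  60.99172619  96.84960832]
side0 725 21
flap ((562.8267211914062, 56.57707214355469), (92.34261322021484, 136.4283447265625), 11.483872413635254)
red ray 140.5 [579.40677137 -53.61885439 140.5       ]
red cloud [581.47071645 -54.4528108  139.42936638] [600.9934134  -46.33850446 142.4972909 ]
18 [580.37719154 -53.85012231 139.2816087 ]
dark 156
((479.5591735839844, 42.40776824951172), (54.676734924316406, 111.9280014038086), 10.264999389648438) 98.00855861411002
yel z [562.95008176  59.7841968   95.56976197]
```

```bash
cat >> h.py <<'E'
YAW=0.19; ex=np.array([np.cos(YAW),np.sin(YAW),0]); ey=np.array([-np.sin(YAW),np.cos(YAW),0])
def to(pos,jaw=None):
    "remaining shift in tool axes (cm), and turn about tool x to put the jaws along 'jaw'; tilt error too"
    from workcell import ctrl
    o=ctrl.get_obs(); T=R.from_rotvec(o["orientation"]).as_matrix()
    print("t %.2f pos %s w %.1f F %s"%(o["t"],np.round(o["ee_pos"],1),o["width"],np.round(o["ft_force"],1)))
    print("tool y",T[:,1].round(3),"tool x",T[:,0].round(3))
    print("shift cm in tool axes NOW",(T.T@(np.array(pos)-o["ee_pos"])/10).round(2))
    if jaw is not None:
        j=jaw if jaw@T[:,1]>0 else -jaw
        z=np.array([0,0,-1.]); D=np.c_[z,j,np.cross(z,j)]
        print("turn about tool axes",R.from_matrix(T.T@D).as_rotvec().round(3),"shift in tool axes AFTER turn",(D.T@(np.array(pos)-o["ee_pos"])/10).round(2), "q6",o["qpos"][5])
E
python3 -c "
from h import *
to([580,-52.5,240],ey); to([460,38,240],ex)"
```

```text
t 0.10 pos [ 214.6 -586.4  202.4] w 88.2 F [-0.2 -0.5  0. ]
tool y [ 0.344 -0.939 -0.001] tool x [-0.     0.001 -1.   ]
shift cm in tool axes NOW [ -3.71 -37.59 -52.66]
turn about tool axes [0.161 0.    0.001] shift in tool axes AFTER turn [ -3.76 -45.53 -45.96] q6 -0.01900079274071081
t 0.10 pos [ 214.6 -586.4  202.4] w 88.2 F [-0.2 -0.5  0. ]
tool y [ 0.344 -0.939 -0.001] tool x [-0.     0.001 -1.   ]
shift cm in tool axes NOW [ -3.69 -50.21 -44.5 ]
turn about tool axes [-1.41e+00 -1.00e-03  1.00e-03] shift in tool axes AFTER turn [ -3.76  35.89 -56.69] q6 -0.01900079274071081
```

Call:
{"name": "apply_moves", "arguments": {"increments": [{"gripper": 60,"delta_pos": [-2,0,0],"dr": [0.08,0,0]},{"gripper": 60,"delta_pos": [-1.8,0,0],"dr": [0.08,0,0]},{"gripper": 60,"delta_pos": [0,-2.8,-2.8],"dr": [0,0,0]},{"gripper": 60,"delta_pos": [0,-2.8,-2.8],"dr": [0,0,0]},{"gripper": 60,"delta_pos": [0,-2.8,-2.8],"dr": [0,0,0]}]}}

```text
t: 0.52
ee_pos: [281.5, -487.5, 240.9]
orientation: [2.122, 0.201, -2.122]
ft_force: [0.5, -0.3, 0.7]
width: 58.1
```

Call:
{"name": "apply_moves", "arguments": {"increments": [{"gripper": 60,"delta_pos": [0,-2.8,-2.8],"dr": [0,0,0]},{"gripper": 60,"delta_pos": [0,-2.8,-2.8],"dr": [0,0,0]},{"gripper": 60,"delta_pos": [0,-2.8,-2.8],"dr": [0,0,0]},{"gripper": 60,"delta_pos": [0,-2.8,-2.8],"dr": [0,0,0]},{"gripper": 60,"delta_pos": [0,-2.8,-2.8],"dr": [0,0,0]}]}}

```text
t: 0.93
ee_pos: [392.7, -322.6, 240.9]
orientation: [2.121, 0.203, -2.122]
ft_force: [0.6, -0.6, 0.3]
width: 52.9
```

Call:
{"name": "apply_moves", "arguments": {"increments": [{"gripper": 60,"delta_pos": [0,-2.8,-2.8],"dr": [0,0,0]},{"gripper": 60,"delta_pos": [0,-2.8,-2.8],"dr": [0,0,0]},{"gripper": 60,"delta_pos": [0,-2.8,-2.8],"dr": [0,0,0]},{"gripper": 60,"delta_pos": [0,-2.8,-2.8],"dr": [0,0,0]},{"gripper": 60,"delta_pos": [0,-2.8,-2.8],"dr": [0,0,0]}]}}

```text
t: 1.35
ee_pos: [503.7, -158.6, 240.9]
orientation: [2.121, 0.203, -2.122]
ft_force: [-0.5, -1.7, -0.6]
width: 52.5
```

```bash
python3 -c "
from h import *
to([580,-52.5,240],ey)"
```

```text
t 1.35 pos [ 503.7 -158.6  240.9] w 52.5 F [-0.5 -1.7 -0.6]
tool y [ 0.19  -0.982 -0.   ] tool x [-0.  0. -1.]
shift cm in tool axes NOW [ 0.09 -8.97 -9.5 ]
turn about tool axes [0.001 0.    0.   ] shift in tool axes AFTER turn [ 0.09 -8.97 -9.5 ] q6 1.0524586187885203
```

Call:
{"name": "apply_moves", "arguments": {"increments": [{"gripper": 60,"delta_pos": [0,-2.6,-2.8],"dr": [0,0,0]},{"gripper": 60,"delta_pos": [0,-2.6,-2.8],"dr": [0,0,0]},{"gripper": 60,"delta_pos": [0,-2.6,-2.8],"dr": [0,0,0]},{"gripper": 60,"delta_pos": [0,-1.2,-1.1],"dr": [0,0,0]},{"gripper": 60,"delta_pos": [0,0,0],"dr": [0,0,0]}]}}

```text
t: 1.77
ee_pos: [580.9, -51.0, 240.6]
orientation: [2.12, 0.208, -2.119]
ft_force: [-0.1, 0.4, 0.4]
width: 52.9
```

```bash
python3 - <<'E'
from h import *
from workcell import ctrl
d=ctrl.get_image("wrist"); np.savez("pics/w1.npz",**d)
cv2.imwrite("pics/w1.png",cv2.resize(cv2.cvtColor(d["img"],cv2.COLOR_RGB2BGR),(640,480)))
m=masks(d); r=big(m["red"]); Q=cloud(d,r); print(r.sum(),np.argwhere(r).mean(0))
T=Q[Q[:,2]>137]; print(len(T),T.mean(0),cv2.minAreaRect(T[:,:2].astype(np.float32)))
y=big(m["yel"]);P=ray(d,np.argwhere(y)[:,::-1],96)[:,:2];print(cv2.minAreaRect(P.astype(np.float32)))
to([580,-52.5,123],ey)
E
```

```text
427 [175.6088993 260.1381733]
341 [582.72052813 -53.6687044  140.60251594] ((582.0065307617188, -53.65592575073242), (18.9414119720459, 14.181236267089844), 11.010271072387695)
((563.7313232421875, 57.357276916503906), (94.25535583496094, 136.7606201171875), 11.698345184326172)
t 1.82 pos [579.6 -52.7 240.5] w 52.9 F [ 0.5 -0.4  0.5]
tool y [ 0.193 -0.981 -0.   ] tool x [-0.001  0.    -1.   ]
shift cm in tool axes NOW [ 1.175e+01 -1.000e-02 -5.000e-02]
turn about tool axes [0.004 0.001 0.   ] shift in tool axes AFTER turn [ 1.175e+01 -1.000e-02 -4.000e-02] q6 1.2660267595969494
```

View pics/w1.png

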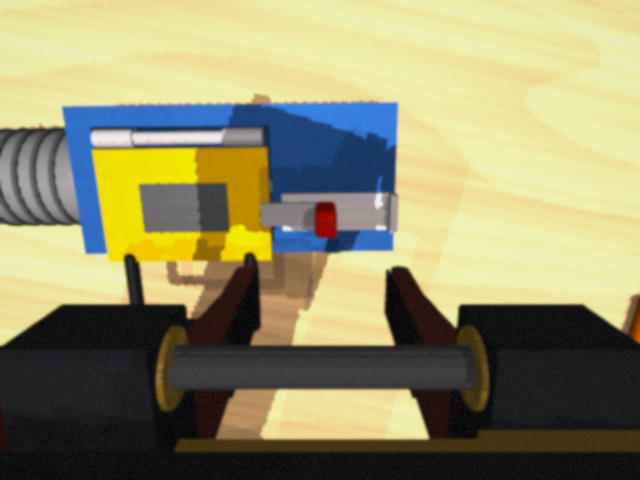

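The wrist view shows the knob at (325,220) with its tongue over the yellow flap, and the rail's end block at about (392,212). The fingers straddle the knob, so I'm descending with the tips about 114 mm above the bench, clear of the 106 mm housing.

Call:
{"name": "apply_moves", "arguments": {"increments": [{"gripper": 60,"delta_pos": [3,0.1,-0.2],"dr": [0,0,0]},{"gripper": 60,"delta_pos": [3,0,0],"dr": [0,0,0]},{"gripper": 60,"delta_pos": [3,0,0],"dr": [0,0,0]},{"gripper": 60,"delta_pos": [1.8,0,0],"dr": [0,0,0]},{"gripper": 60,"delta_pos": [1,0,0],"dr": [0,0,0]}]}}

```text
t: 2.23
ee_pos: [578.8, -55.8, 120.3]
orientation: [2.117, 0.202, -2.127]
ft_force: [-0.4, 0.4, -0.0]
width: 52.7
```

Call:
{"name": "apply_moves", "arguments": {"increments": [{"gripper": 0,"delta_pos": [0,0,0],"dr": [0,0,0]},{"gripper": 0,"delta_pos": [0,0,0],"dr": [0,0,0]},{"gripper": 0,"delta_pos": [0,0,0],"dr": [0,0,0]},{"gripper": 0,"delta_pos": [0,0,0],"dr": [0,0,0]},{"gripper": 0,"delta_pos": [0,0,0],"dr": [0,0,0]}]}}

```text
t: 2.65
ee_pos: [582.4, -54.9, 124.5]
orientation: [2.124, 0.202, -2.119]
ft_force: [0.5, -0.1, -0.9]
width: 22.7
```

```bash
python3 -c "
from h import *
to([582,-53.5,122],ey)"
```

```text
t 2.65 pos [582.4 -54.9 124.5] w 22.7 F [ 0.5 -0.1 -0.9]
tool y [ 0.19  -0.982  0.001] tool x [ 0.002 -0.    -1.   ]
shift cm in tool axes NOW [ 0.25 -0.15  0.01]
turn about tool axes [ 0.001 -0.002 -0.001] shift in tool axes AFTER turn [ 0.25 -0.15  0.01] q6 1.2657103410549793
```

Call:
{"name": "apply_moves", "arguments": {"increments": [{"gripper": 0,"delta_pos": [0,0,0],"dr": [0,0,0]},{"gripper": 0,"delta_pos": [0,0,0],"dr": [0,0,0]},{"gripper": 0,"delta_pos": [0,0,0],"dr": [0,0,0]},{"gripper": 0,"delta_pos": [0,0.5,0],"dr": [0,0,0]},{"gripper": 0,"delta_pos": [0,0.5,0],"dr": [0,0,0]}]}}

```text
t: 3.07
ee_pos: [583.5, -64.7, 123.1]
orientation: [2.121, 0.204, -2.121]
ft_force: [-0.4, -0.9, 0.4]
width: 0.5
```

Call:
{"name": "apply_moves", "arguments": {"increments": [{"gripper": 0,"delta_pos": [0,0.5,0],"dr": [0,0,0]},{"gripper": 0,"delta_pos": [0,0.5,0],"dr": [0,0,0]},{"gripper": 0,"delta_pos": [0,0.5,0],"dr": [0,0,0]},{"gripper": 0,"delta_pos": [0,0.5,0],"dr": [0,0,0]},{"gripper": 0,"delta_pos": [0,0.3,0],"dr": [0,0,0]}]}}

```text
t: 3.48
ee_pos: [587.9, -87.9, 123.0]
orientation: [2.121, 0.202, -2.121]
ft_force: [0.5, -0.6, -0.4]
width: 0.8
```

```bash
python3 -c "
from h import *
to(np.array([582.4,-54.2,122])-45*ey,ey)"
```

```text
t 3.48 pos [587.9 -87.9 123. ] w 0.8 F [ 0.5 -0.6 -0.4]
tool y [ 0.189 -0.982  0.   ] tool x [ 0. -0. -1.]
shift cm in tool axes NOW [ 0.1   1.08 -0.09]
turn about tool axes [ 0. -0. -0.] shift in tool axes AFTER turn [ 0.1   1.08 -0.09] q6 1.212073003939325
```

The fingers closed fully, so they missed the knob. I'll look before doing anything else.

```bash
python3 - <<'E'
from h import *
from workcell import ctrl
ims=[]
for n,b in(("wrist",None),("side",(190,140,260,240)),("top",(180,100,300,200))):
    d=ctrl.get_image(n); np.savez(f"pics/{n}2.npz",**d)
    im=cv2.cvtColor(d["img"],cv2.COLOR_RGB2BGR); m=masks(d)
    try:
        r=big(m["red"]); Q=cloud(d,r); print(n,r.sum(),np.median(Q,0),Q.max(0)); T=Q[Q[:,2]>137]; print(T.mean(0))
    except Exception as e: print(n,e)
    if b: im=im[b[1]:b[3],b[0]:b[2]]
    ims.append(cv2.resize(im,(400,300),interpolation=cv2.INTER_CUBIC))
cv2.imwrite("pics/c2.png",np.vstack([np.hstack(ims[:2]),np.hstack([ims[2],ims[2]*0])]))
E
```

```text
wrist 1478 [587.66210581 -55.05151499 139.48630296] [618.7949874  -45.69697566 230.09436626]
[584.69414918 -54.56071346 142.39482581]
side 11 [578.3952333  -55.21715978 139.60210785] [586.43606229 -50.01631955 143.94264078]
[578.85333923 -54.9946048  139.7724334 ]
top attempt to get argmax of an empty sequence
```

View pics/c2.png

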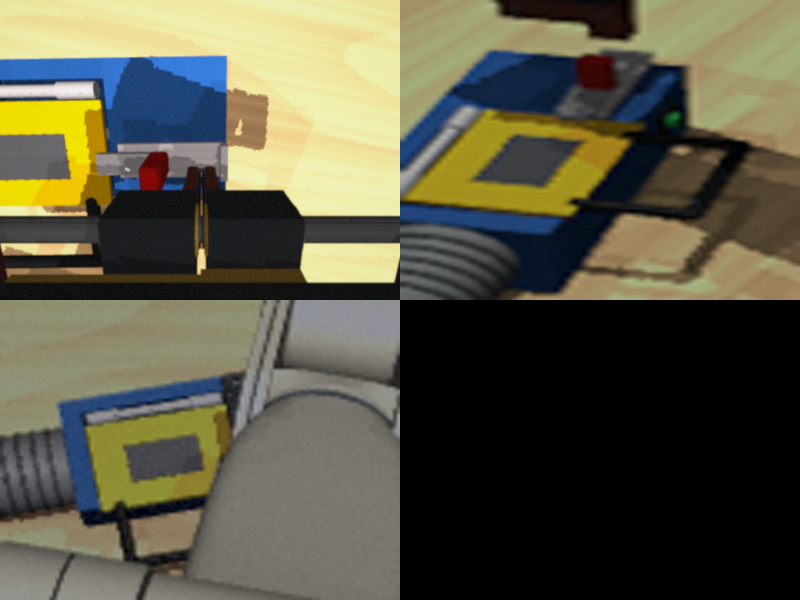

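The gripper closed above the knob: the side view has the tips at crop (615,35), over the knob at (595,70), though the reported z is 123. I'll measure the fingertips in the cameras.

```bash
python3 - <<'E'
from h import *
d=load("side2")
M=np.zeros(d["range_z"].shape,bool); M[135:156,205:235]=1
h=cv2.cvtColor(d["img"],cv2.COLOR_RGB2HSV)
C=cloud(d,M&(h[...,2]<60)); C=C[C[:,2]>112]; 
i=C[:,2].argsort()[:12]; print(len(C)); print(C[i].round(0)); print(np.median(C,0))
q=cv2.projectPoints(np.array([[587.9,-87.9,115.],[587.9,-87.9,140.]]),d["rvec"],d["tvec"],d["mtx"],None)[0];print(q)
d=load("wrist2"); h=cv2.cvtColor(d["img"],cv2.COLOR_RGB2HSV)
M=cv2.Rodrigues(d["rvec"])[0]; print("wrist cam pos",-M.T@d["tvec"].ravel())
M=np.zeros(d["range_z"].shape,bool); M[205:245,225:280]=1
C=cloud(d,M&(h[...,2]<90));C=C[C[:,2]>110]; print(len(C),C[C[:,2].argsort()[:8]].round(0),np.median(C,0))
E
```

```text
327
[[590. -82. 147.]
 [584. -84. 148.]
 [586. -82. 148.]
 [580. -84. 149.]
 [577. -85. 150.]
 [581. -86. 151.]
 [589. -80. 153.]
 [591. -78. 154.]
 [577. -85. 154.]
 [585. -80. 154.]
 [596. -80. 155.]
 [581. -80. 155.]]
[569.79481249 -10.63529297 249.82926238]
[[[226.90278915 158.81760556]]

 [[226.53644092 152.83932471]]]
wrist cam pos [655.55327491 -75.75079295 305.13635022]
1295 [[598. -87. 143.]
 [598. -86. 143.]
 [598. -79. 143.]
 [598. -85. 143.]
 [599. -88. 143.]
 [598. -86. 143.]
 [601. -92. 143.]
 [600. -90. 143.]] [599.18466724 -86.14201265 165.61962702]
```

```bash
python3 - <<'E'
from h import *
for n,tcp,box in(("w1",np.array([580.5,-51.5,240.5]),(200,340,130,350)),("wrist2",np.array([587.9,-87.9,123]),(205,250,225,285))):
    d=load(n); v=cv2.cvtColor(d["img"],cv2.COLOR_RGB2HSV)[...,2]
    M=cv2.Rodrigues(d["rvec"])[0]; cam=-M.T@d["tvec"].ravel(); print(n,"cam-tcp",cam-tcp, "axis",M[2])
    m=np.zeros(v.shape,bool); m[box[0]:box[1],box[2]:box[3]]=1
    C=cloud(d,m&(v<90)); a=C-tcp; a=a[(a[:,2]>-20)&(a[:,2]<60)]
    L=np.c_[a@ex,a@ey,a[:,2]]
    for s in(1,-1):
        k=L[L[:,1]*s>0]; k=k[k[:,2].argsort()[:40]]; print(s,len(k),k[:5].round(0).tolist(),np.median(k,0).round(1))
s=load("side0"); v=cv2.cvtColor(s["img"],cv2.COLOR_RGB2HSV)[...,2]
E
python3 -c "
from workcell import ctrl
for i in range(6): 
  o=ctrl.get_obs();print(o['t'],o['ee_pos'],o['width'])"
```

```text
w1 cam-tcp [ 67.92896792  12.80426924 182.18859627] axis [-0.24601811 -0.04704113 -0.96812304]
1 40 [[5.0, 26.0, 20.0], [3.0, 26.0, 20.0], [11.0, 27.0, 20.0], [11.0, 27.0, 20.0], [10.0, 26.0, 20.0]] [10.6 26.6 21.8]
-1 40 [[12.0, -33.0, 22.0], [12.0, -32.0, 22.0], [12.0, -30.0, 22.0], [10.0, -27.0, 22.0], [12.0, -30.0, 22.0]] [ 11.4 -28.3  23.6]
wrist2 cam-tcp [ 67.65327491  12.14920705 182.13635022] axis [-0.24622873 -0.04672367 -0.96808487]
1 40 [[10.0, 0.0, 20.0], [11.0, 7.0, 20.0], [10.0, 1.0, 20.0], [12.0, 6.0, 21.0], [12.0, 6.0, 21.0]] [11.8  3.6 22.8]
-1 40 [[-14.0, -17.0, -17.0], [-11.0, -16.0, -16.0], [10.0, -2.0, 20.0], [10.0, -2.0, 20.0], [10.0, -0.0, 20.0]] [11.7 -4.9 21.8]
3.6333 [587.7818279  -87.41588995 123.01182946] 0.7449271264848847
3.6333 [587.7818279  -87.41588995 123.01182946] 0.7449271264848847
3.6333 [587.7818279  -87.41588995 123.01182946] 0.7449271264848847
3.6333 [587.7818279  -87.41588995 123.01182946] 0.7449271264848847
3.6333 [587.7818279  -87.41588995 123.01182946] 0.7449271264848847
3.6333 [587.7818279  -87.41588995 123.01182946] 0.7449271264848847
```

Both cameras put the real fingertips about 20 mm above the reported TCP, not 8 mm below it, and the sideways offset is near zero. So tip z ≈ TCP z + 20 and grasp z ≈ TCP z + 39. The knob is unmoved, so I'll go back and grip with TCP z at about 94.

Call:
{"name": "apply_moves", "arguments": {"increments": [{"gripper": 60,"delta_pos": [-1.5,0,0],"dr": [0,0,0]},{"gripper": 60,"delta_pos": [0,-1.7,0],"dr": [0,0,0]},{"gripper": 60,"delta_pos": [0,-1.6,0],"dr": [0,0,0]},{"gripper": 60,"delta_pos": [0,0,0],"dr": [0,0,0]},{"gripper": 60,"delta_pos": [0,0,0],"dr": [0,0,0]}]}}

```text
t: 4.05
ee_pos: [581.4, -54.1, 138.1]
orientation: [2.12, 0.205, -2.12]
ft_force: [-0.4, 0.4, 0.1]
width: 30.4
```

```bash
python3 -c "
from h import *
to([582,-53.8,94],ey)"
```

```text
t 4.05 pos [581.4 -54.1 138.1] w 30.4 F [-0.4  0.4  0.1]
tool y [ 0.191 -0.982  0.   ] tool x [-0. -0. -1.]
shift cm in tool axes NOW [ 4.41 -0.02 -0.06]
turn about tool axes [ 0.002  0.    -0.   ] shift in tool axes AFTER turn [ 4.41 -0.02 -0.06] q6 1.2653033065557253
```

Call:
{"name": "apply_moves", "arguments": {"increments": [{"gripper": 60,"delta_pos": [0,0,0],"dr": [0,0,0]},{"gripper": 60,"delta_pos": [1.5,0,0],"dr": [0,0,0]},{"gripper": 60,"delta_pos": [1.5,0,0],"dr": [0,0,0]},{"gripper": 60,"delta_pos": [1,0,0],"dr": [0,0,0]},{"gripper": 60,"delta_pos": [0.4,0,0],"dr": [0,0,0]}]}}

```text
t: 4.47
ee_pos: [580.6, -55.2, 92.4]
orientation: [2.119, 0.203, -2.124]
ft_force: [0.7, -0.5, -1.0]
width: 52.5
```

Call:
{"name": "apply_moves", "arguments": {"increments": [{"gripper": 0,"delta_pos": [0,0,0],"dr": [0,0,0]},{"gripper": 0,"delta_pos": [0,0,0],"dr": [0,0,0]},{"gripper": 0,"delta_pos": [0,0,0],"dr": [0,0,0]},{"gripper": 0,"delta_pos": [0,0,0],"dr": [0,0,0]},{"gripper": 0,"delta_pos": [0,0,0],"dr": [0,0,0]}]}}

```text
t: 4.88
ee_pos: [582.0, -54.8, 94.7]
orientation: [2.122, 0.203, -2.12]
ft_force: [-0.9, -0.9, -0.7]
width: 22.5
```

Call:
{"name": "apply_moves", "arguments": {"increments": [{"gripper": 0,"delta_pos": [0,0,0],"dr": [0,0,0]},{"gripper": 0,"delta_pos": [0,0,0],"dr": [0,0,0]},{"gripper": 0,"delta_pos": [0,0,0],"dr": [0,0,0]},{"gripper": 0,"delta_pos": [0,0,0],"dr": [0,0,0]},{"gripper": 0,"delta_pos": [0,0,0],"dr": [0,0,0]}]}}

```text
t: 5.3
ee_pos: [581.9, -54.6, 94.6]
orientation: [2.122, 0.203, -2.12]
ft_force: [-0.2, 1.2, 5.5]
width: 15.9
```

Width is 15.9 mm, so the knob is gripped. Sliding now.

Call:
{"name": "apply_moves", "arguments": {"increments": [{"gripper": 0,"delta_pos": [0,0.6,0],"dr": [0,0,0]},{"gripper": 0,"delta_pos": [0,0.6,0],"dr": [0,0,0]},{"gripper": 0,"delta_pos": [0,0.6,0],"dr": [0,0,0]},{"gripper": 0,"delta_pos": [0,0.6,0],"dr": [0,0,0]},{"gripper": 0,"delta_pos": [0,0.6,0],"dr": [0,0,0]}]}}

```text
t: 5.72
ee_pos: [588.1, -84.4, 94.6]
orientation: [2.123, 0.203, -2.119]
ft_force: [0.6, 2.4, 4.9]
width: 15.8
```

Call:
{"name": "apply_moves", "arguments": {"increments": [{"gripper": 0,"delta_pos": [0,0.3,0],"dr": [0,0,0]},{"gripper": 0,"delta_pos": [0,0.2,0],"dr": [0,0,0]},{"gripper": 0,"delta_pos": [0,0,0],"dr": [0,0,0]},{"gripper": 0,"delta_pos": [0,0,0],"dr": [0,0,0]},{"gripper": 0,"delta_pos": [0,0,0],"dr": [0,0,0]}]}}

```text
t: 6.13
ee_pos: [589.1, -89.4, 94.6]
orientation: [2.123, 0.202, -2.119]
ft_force: [1.4, 1.1, 5.9]
width: 15.6
```

35 mm of travel so far with no stop felt. I'll continue in small steps.

Call:
{"name": "apply_moves", "arguments": {"increments": [{"gripper": 0,"delta_pos": [0,0.15,0],"dr": [0,0,0]},{"gripper": 0,"delta_pos": [0,0.15,0],"dr": [0,0,0]},{"gripper": 0,"delta_pos": [0,0.1,0],"dr": [0,0,0]},{"gripper": 0,"delta_pos": [0,0,0],"dr": [0,0,0]},{"gripper": 0,"delta_pos": [0,0,0],"dr": [0,0,0]}]}}

```text
t: 6.55
ee_pos: [589.1, -89.6, 94.5]
orientation: [2.125, 0.207, -2.123]
ft_force: [-0.2, 18.5, 9.2]
width: 15.8
```

Call:
{"name": "apply_moves", "arguments": {"increments": [{"gripper": 0,"delta_pos": [0,0.1,0],"dr": [0,0,0]},{"gripper": 0,"delta_pos": [0,0.1,0],"dr": [0,0,0]},{"gripper": 0,"delta_pos": [0,0,0],"dr": [0,0,0]},{"gripper": 0,"delta_pos": [0,0,0],"dr": [0,0,0]},{"gripper": 0,"delta_pos": [0,0,0],"dr": [0,0,0]}]}}

```text
t: 6.97
ee_pos: [589.1, -89.8, 94.6]
orientation: [2.125, 0.21, -2.125]
ft_force: [-0.9, 26.1, 11.0]
width: 16.2
```

The stop is reached: the position holds at y ≈ -89.6 while the force rises to 26 N. Next I back off, release and rise, then turn the jaws across the handle.

Call:
{"name": "apply_moves", "arguments": {"increments": [{"gripper": 0,"delta_pos": [0,-0.5,0],"dr": [0,0,0]},{"gripper": 50,"delta_pos": [0,0,0],"dr": [0,0,0]},{"gripper": 50,"delta_pos": [0,0,0],"dr": [0,0,0]},{"gripper": 50,"delta_pos": [0,0,0],"dr": [0,0,0]},{"gripper": 50,"delta_pos": [0,0,0],"dr": [0,0,0]}]}}

```text
t: 7.38
ee_pos: [587.9, -90.5, 93.6]
orientation: [2.121, 0.202, -2.123]
ft_force: [0.3, -0.2, -0.8]
width: 39.1
```

Call:
{"name": "apply_moves", "arguments": {"increments": [{"gripper": 50,"delta_pos": [-2.5,0,0],"dr": [0,0,0]},{"gripper": 50,"delta_pos": [-3,0,0],"dr": [0,0,0]},{"gripper": 50,"delta_pos": [-3,0,0],"dr": [-0.12,0,0]},{"gripper": 50,"delta_pos": [0,0,0],"dr": [-0.12,0,0]},{"gripper": 50,"delta_pos": [0,0,0],"dr": [-0.12,0,0]}]}}

```text
t: 7.8
ee_pos: [589.6, -90.9, 181.2]
orientation: [1.91, 0.542, -1.903]
ft_force: [0.0, 0.3, -0.1]
width: 43.6
```

Call:
{"name": "apply_moves", "arguments": {"increments": [{"gripper": 50,"delta_pos": [0,0,0],"dr": [-0.12,0,0]},{"gripper": 50,"delta_pos": [0,0,0],"dr": [-0.12,0,0]},{"gripper": 50,"delta_pos": [0,0,0],"dr": [-0.12,0,0]},{"gripper": 50,"delta_pos": [0,0,0],"dr": [-0.12,0,0]},{"gripper": 50,"delta_pos": [0,0,0],"dr": [-0.12,0,0]}]}}

```text
t: 8.22
ee_pos: [588.0, -90.6, 178.8]
orientation: [1.507, 0.984, -1.508]
ft_force: [0.2, 0.3, 0.2]
width: 44.2
```

Call:
{"name": "apply_moves", "arguments": {"increments": [{"gripper": 50,"delta_pos": [0,0,0],"dr": [-0.12,0,0]},{"gripper": 50,"delta_pos": [0,0,0],"dr": [-0.12,0,0]},{"gripper": 50,"delta_pos": [0,0,0],"dr": [-0.12,0,0]},{"gripper": 50,"delta_pos": [0,0,0],"dr": [-0.12,0,0]},{"gripper": 50,"delta_pos": [0,0,0],"dr": [-0.12,0,0]}]}}

```text
t: 8.63
ee_pos: [588.0, -90.6, 178.7]
orientation: [1.072, 1.292, -1.072]
ft_force: [0.1, 0.8, 0.3]
width: 44.1
```

```bash
python3 -c "
from h import *
to([460,38.4,170],ex)"
```

```text
t 8.63 pos [588.  -90.6 178.7] w 44.1 F [0.1 0.8 0.3]
tool y [ 0.983  0.184 -0.001] tool x [-0.001  0.    -1.   ]
shift cm in tool axes NOW [  0.88 -10.21 -15.04]
turn about tool axes [-0.005 -0.     0.001] shift in tool axes AFTER turn [  0.87 -10.14 -15.09] q6 -0.35781979557467974
```

Call:
{"name": "apply_moves", "arguments": {"increments": [{"gripper": 50,"delta_pos": [0,-2.2,-3.2],"dr": [0,0,0]},{"gripper": 50,"delta_pos": [0,-2.2,-3.2],"dr": [0,0,0]},{"gripper": 50,"delta_pos": [0,-2.2,-3.2],"dr": [0,0,0]},{"gripper": 50,"delta_pos": [0,-2.2,-3.2],"dr": [0,0,0]},{"gripper": 50,"delta_pos": [0.8,-1.4,-2.3],"dr": [0,0,0]}]}}

```text
t: 9.05
ee_pos: [458.9, 41.1, 171.5]
orientation: [1.076, 1.289, -1.076]
ft_force: [0.4, -0.1, -0.1]
width: 44.3
```

Call:
{"name": "apply_moves", "arguments": {"increments": [{"gripper": 50,"delta_pos": [0,0,0],"dr": [0,0,0]},{"gripper": 50,"delta_pos": [0,0,0],"dr": [0,0,0]},{"gripper": 50,"delta_pos": [0,0,0],"dr": [0,0,0]},{"gripper": 50,"delta_pos": [0,0,0],"dr": [0,0,0]},{"gripper": 50,"delta_pos": [0,0,0],"dr": [0,0,0]}]}}

```text
t: 9.47
ee_pos: [462.0, 39.5, 171.2]
orientation: [1.077, 1.288, -1.076]
ft_force: [-0.3, -0.7, 0.5]
width: 43.9
```

```bash
python3 - <<'E'
from h import *
from workcell import ctrl
ims=[]
for n,b in(("wrist",None),("side",(180,130,280,230))):
    d=ctrl.get_image(n); np.savez(f"pics/{n}3.npz",**d)
    im=cv2.cvtColor(d["img"],cv2.COLOR_RGB2BGR); m=masks(d)
    y=big(m["yel"]);P=ray(d,np.argwhere(y)[:,::-1],96)[:,:2];print(n,"flap",cv2.minAreaRect(P.astype(np.float32)))
    r=big(m["red"]); Q=cloud(d,r); Q=Q[Q[:,2]>136]; print("red",Q.mean(0))
    C=cloud(d,m["dark"]); k=(abs(C[:,2]-93.5)<12)&(np.linalg.norm(C[:,:2]-[470,40],axis=1)<75)
    C=C[k]; L=np.c_[C@ex,C@ey,C[:,2]]; print(len(L),"bar outer x'",np.percentile(L[:,0],[2,10,50]),"y' ext",np.percentile(L[:,1],[1,99]),"want x',y'",np.array([460,38.4,0])@ex,np.array([460,38.4,0])@ey)
    if b: im=im[b[1]:b[3],b[0]:b[2]]
    ims.append(cv2.resize(im,(400,400) if b else (400,300)))
ims[0]=cv2.copyMakeBorder(ims[0],0,100,0,0,cv2.BORDER_CONSTANT)
cv2.imwrite("pics/c3.png",np.hstack(ims)); to([460,38.4,54.5],ex)
E
```

```text
wrist flap ((563.5967407226562, 61.02704620361328), (93.9903335571289, 130.6171875), 12.181955337524414)Traceback (most recent call last):
  File "<stdin>", line 8, in <module>
  File "h.py", line 17, in big
    n,l,s,c=cv2.connectedComponentsWithStats(m.astype(np.uint8)); k=1+np.argmax(s[1:,4]); return l==k
                                                                      ~~~~~~~~~^^^^^^^^^
    return _wrapfunc(a, 'argmax', axis=axis, out=out, **kwds)
    return bound(*args, **kwds)
ValueError: attempt to get argmax of an empty sequence
```

```bash
python3 - <<'E'
from h import *
from workcell import ctrl
ims=[]
for n,b in(("wrist",None),("side",(180,130,280,230))):
    d=ctrl.get_image(n); np.savez(f"pics/{n}3.npz",**d)
    im=cv2.cvtColor(d["img"],cv2.COLOR_RGB2BGR); m=masks(d)
    if m["yel"].any(): y=big(m["yel"]);P=ray(d,np.argwhere(y)[:,::-1],96)[:,:2];print(n,"flap",cv2.minAreaRect(P.astype(np.float32)))
    if m["red"].any(): r=big(m["red"]); Q=cloud(d,r); Q=Q[Q[:,2]>136]; print("red",Q.mean(0))
    C=cloud(d,m["dark"]); k=(abs(C[:,2]-93.5)<12)&(np.linalg.norm(C[:,:2]-[470,40],axis=1)<75)
    C=C[k]; L=np.c_[C@ex,C@ey,C[:,2]]; print(len(L),"want x',y'",np.array([460,38.4,0])@ex,np.array([460,38.4,0])@ey)
    if len(L): print("bar outer x'",np.percentile(L[:,0],[2,10,50]),"y' ext",np.percentile(L[:,1],[1,99]))
    if b: im=im[b[1]:b[3],b[0]:b[2]]
    ims.append(cv2.resize(im,(400,400) if b else (400,300)))
ims[0]=cv2.copyMakeBorder(ims[0],0,100,0,0,cv2.BORDER_CONSTANT)
cv2.imwrite("pics/c3.png",np.hstack(ims)); to([460,38.4,54.5],ex)
E
```

```text
wrist flap ((563.5128784179688, 61.11243438720703), (93.84546661376953, 130.8018798828125), 11.910269737243652)
2891 want x',y' 458.974129721042 -49.16612906068709
bar outer x' [454.26978739 456.04807568 463.18324055] y' ext [-102.43603711    4.68994623]
side flap ((564.1702270507812, 57.121429443359375), (92.74795532226562, 137.34860229492188), 11.237732887268066)
red [422.0716505   38.86073634 360.8792993 ]
237 want x',y' 458.974129721042 -49.16612906068709
bar outer x' [453.08040774 454.95338735 475.93067458] y' ext [-105.0228623     6.52326065]
t 9.62 pos [461.4  39.7 171. ] w 43.7 F [-0.4  0.4 -0.8]
tool y [0.984 0.178 0.   ] tool x [ 0. -0. -1.]
shift cm in tool axes NOW [11.65 -0.17  0.1 ]
turn about tool axes [-0.011  0.    -0.   ] shift in tool axes AFTER turn [11.65 -0.17  0.1 ] q6 -0.11876727203606006
```

View pics/c3.png

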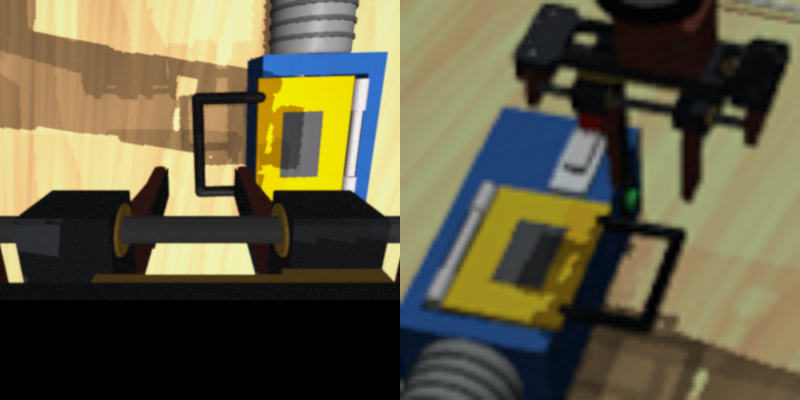

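The bolt tongue is clear of the flap and the handle bar at wrist crop (200,145) lies between the finger lines. Bar centre x'≈459.5, y'≈-49. Descending to straddle it.

Call:
{"name": "apply_moves", "arguments": {"increments": [{"gripper": 50,"delta_pos": [3,-0.1,0.1],"dr": [-0.01,0,0]},{"gripper": 50,"delta_pos": [3,0,0],"dr": [0,0,0]},{"gripper": 50,"delta_pos": [3,0,0],"dr": [0,0,0]},{"gripper": 50,"delta_pos": [1.6,0,0],"dr": [0,0,0]},{"gripper": 50,"delta_pos": [1,0,0],"dr": [0,0,0]}]}}

```text
t: 10.03
ee_pos: [459.1, 38.7, 53.0]
orientation: [1.067, 1.295, -1.071]
ft_force: [-0.2, -0.4, -0.2]
width: 43.6
```

Call:
{"name": "apply_moves", "arguments": {"increments": [{"gripper": 0,"delta_pos": [0,0,0],"dr": [0,0,0]},{"gripper": 0,"delta_pos": [0,0,0],"dr": [0,0,0]},{"gripper": 0,"delta_pos": [0,0,0],"dr": [0,0,0]},{"gripper": 0,"delta_pos": [0,0,0],"dr": [0,0,0]},{"gripper": 0,"delta_pos": [0,0,0],"dr": [0,0,0]}]}}

```text
t: 10.45
ee_pos: [460.6, 39.1, 56.1]
orientation: [1.069, 1.292, -1.067]
ft_force: [-10.1, -3.2, 3.8]
width: 14.0
```

Call:
{"name": "apply_moves", "arguments": {"increments": [{"gripper": 0,"delta_pos": [0,0,0],"dr": [0,0,0]},{"gripper": 0,"delta_pos": [0,0,0],"dr": [0,0,0]},{"gripper": 0,"delta_pos": [0,0,0],"dr": [0,0,0]},{"gripper": 0,"delta_pos": [0,0,0],"dr": [0,0,0]},{"gripper": 0,"delta_pos": [0,0,0],"dr": [0,0,0]}]}}

```text
t: 10.87
ee_pos: [459.3, 38.9, 55.8]
orientation: [1.067, 1.294, -1.069]
ft_force: [-5.1, -2.8, 6.3]
width: 11.0
```

```bash
python3 -c "
from h import *
to([460,38.4,54.5],ex)"
```

```text
t 10.87 pos [459.3  38.9  55.8] w 11.0 F [-5.1 -2.8  6.3]
tool y [ 0.982  0.189 -0.001] tool x [-0.001 -0.    -1.   ]
shift cm in tool axes NOW [0.13 0.06 0.06]
turn about tool axes [0.001 0.    0.001] shift in tool axes AFTER turn [0.13 0.06 0.06] q6 -0.13127557802548998
```

Gripped: width 11 mm on the 12 mm bar. Now I follow the 160 mm arc in 4.5° rows, keeping the tool vertical.

Call:
{"name": "apply_moves", "arguments": {"increments": [{"gripper": 0,"delta_pos": [-1.26,0.05,0],"dr": [0,0,0]},{"gripper": 0,"delta_pos": [-1.25,0.15,0],"dr": [0,0,0]},{"gripper": 0,"delta_pos": [-1.23,0.24,0],"dr": [0,0,0]},{"gripper": 0,"delta_pos": [-1.21,0.34,0],"dr": [0,0,0]},{"gripper": 0,"delta_pos": [-1.18,0.44,0],"dr": [0,0,0]}]}}

```text
t: 11.28
ee_pos: [470.2, 41.2, 116.9]
orientation: [1.066, 1.296, -1.07]
ft_force: [-2.6, -1.3, -2.1]
width: 11.1
```

Call:
{"name": "apply_moves", "arguments": {"increments": [{"gripper": 0,"delta_pos": [-1.14,0.53,0],"dr": [0,0,0]},{"gripper": 0,"delta_pos": [-1.1,0.61,0],"dr": [0,0,0]},{"gripper": 0,"delta_pos": [-1.04,0.7,0],"dr": [0,0,0]},{"gripper": 0,"delta_pos": [-0.99,0.78,0],"dr": [0,0,0]},{"gripper": 0,"delta_pos": [-0.92,0.85,0],"dr": [0,0,0]}]}}

```text
t: 11.7
ee_pos: [500.5, 47.5, 168.3]
orientation: [1.062, 1.302, -1.076]
ft_force: [-17.4, -1.9, 12.4]
width: 11.0
```

Call:
{"name": "apply_moves", "arguments": {"increments": [{"gripper": 0,"delta_pos": [-0.85,0.92,0],"dr": [0,0,0]},{"gripper": 0,"delta_pos": [-0.78,0.99,0],"dr": [0,0,0]},{"gripper": 0,"delta_pos": [-0.7,1.04,0],"dr": [0,0,0]},{"gripper": 0,"delta_pos": [-0.61,1.1,0],"dr": [0,0,0]},{"gripper": 0,"delta_pos": [-0.53,1.14,0],"dr": [0,0,0]}]}}

```text
t: 12.12
ee_pos: [555.3, 58.7, 205.8]
orientation: [1.068, 1.296, -1.069]
ft_force: [-9.1, 5.6, 12.4]
width: 11.5
```

```bash
python3 -c "
from h import *
to(np.array([459.5,38.7,55.5+160])+160*ex,ex)"
```

```text
t 12.12 pos [555.3  58.7 205.8] w 11.5 F [-9.1  5.6 12.4]
tool y [ 0.982  0.189 -0.003] tool x [-0.003  0.001 -1.   ]
shift cm in tool axes NOW [-0.99  6.22  0.15]
turn about tool axes [ 0.    -0.002  0.003] shift in tool axes AFTER turn [-0.97  6.22  0.15] q6 -0.10818325680854633
```

Call:
{"name": "apply_moves", "arguments": {"increments": [{"gripper": 0,"delta_pos": [-0.44,1.18,0],"dr": [0,0,0]},{"gripper": 0,"delta_pos": [-0.34,1.21,0],"dr": [0,0,0]},{"gripper": 0,"delta_pos": [-0.24,1.23,0],"dr": [0,0,0]},{"gripper": 0,"delta_pos": [-0.15,1.25,0],"dr": [0,0,0]},{"gripper": 0,"delta_pos": [-0.04,1.0,0],"dr": [0,0,0]}]}}

```text
t: 12.53
ee_pos: [615.1, 70.5, 216.5]
orientation: [1.07, 1.294, -1.066]
ft_force: [-3.6, 5.7, -0.7]
width: 11.3
```

Call:
{"name": "apply_moves", "arguments": {"increments": [{"gripper": 0,"delta_pos": [0,0,0],"dr": [0,0,0]},{"gripper": 0,"delta_pos": [0,0,0],"dr": [0,0,0]},{"gripper": 0,"delta_pos": [0,0,0],"dr": [0,0,0]},{"gripper": 0,"delta_pos": [0,0,0],"dr": [0,0,0]},{"gripper": 0,"delta_pos": [0,0,0],"dr": [0,0,0]}]}}

```text
t: 12.95
ee_pos: [614.8, 70.5, 216.4]
orientation: [1.07, 1.294, -1.066]
ft_force: [-1.5, 6.4, 4.0]
width: 10.9
```

```bash
python3 - <<'E'
from h import *
from workcell import ctrl
ims=[]
for n,b in(("wrist",None),("side",(180,110,280,210)),("top",(180,100,300,200))):
    d=ctrl.get_image(n); np.savez(f"pics/{n}4.npz",**d)
    im=cv2.cvtColor(d["img"],cv2.COLOR_RGB2BGR); m=masks(d)
    if m["yel"].any():
        y=big(m["yel"]); C=cloud(d,y); L=np.c_[C@ex,C@ey,C[:,2]]; print(n,len(L),L.min(0),L.max(0))
        k=np.abs(L[:,0]-np.median(L[:,0]))<15; L=L[k]
        p=np.polyfit(L[:,2],L[:,0],1); print("lean from vertical, + = towards back (rad)",p[0],"x' at z=93.5",np.polyval(p,93.5),"at 193",np.polyval(p,193))
    if m["red"].any(): r=big(m["red"]); Q=cloud(d,r); print("red",np.median(Q,0))
    if b: im=im[b[1]:b[3],b[0]:b[2]]
    ims.append(cv2.resize(im,(400,300)))
cv2.imwrite("pics/c4.png",np.vstack([np.hstack(ims[:2]),np.hstack([ims[2],ims[2]*0])])); to(np.array([459.5,38.7,55.5+160])+160*ex,ex)
E
```

```text
wrist 145 [614.76366839   7.05198391 192.30806593] [619.0439874   18.94408141 197.17142169]
lean from vertical, + = towards back (rad) 0.01799479191159785 x' at z=93.5 615.3077156751519 at 193 617.0981974703559
side 7 [ 616.99696554 -290.24945295    0.94979023] [717.23484036 -55.0590789  194.64746787]
lean from vertical, + = towards back (rad) -0.5128500447116013 x' at z=93.5 669.1467438998407 at 193 618.1181644510364
red [586.96163817 -88.32104088 140.20449905]
top 1 [270.534745   578.48272719  29.74657711] [270.534745   578.48272719  29.74657711]
lean from vertical, + = towards back (rad) 4.547325629731985 x' at z=93.5 560.4423188777379 at 193 1012.9012190360703
red [586.95384289 -87.2555747  140.91384503]
t 13.10 pos [614.7  70.4 216.4] w 11.3 F [-2.6  6.2  4.5]
tool y [0.982 0.189 0.001] tool x [ 0.001  0.002 -1.   ]
shift cm in tool axes NOW [0.09 0.16 0.19]
turn about tool axes [ 0.001 -0.002 -0.001] shift in tool axes AFTER turn [0.09 0.16 0.19] q6 -0.09805323358362901<stdin>:10: RankWarning: Polyfit may be poorly conditioned
```

View pics/c4.png

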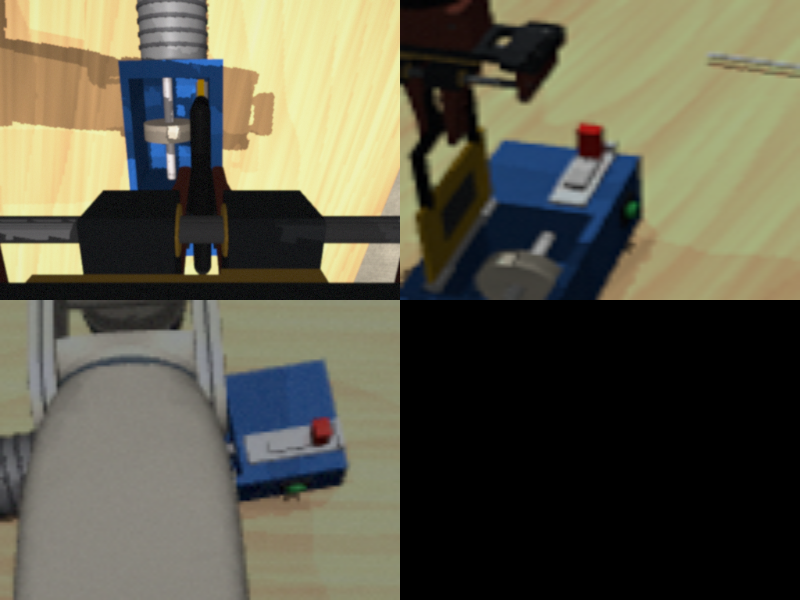

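The flap stands upright in the wrist and side views, with the flap at side crop (455,215). The knob at (590,140) is still at its end. One plane fit on the shaded yellow face will give the angle.

```bash
python3 - <<'E'
from h import *
d=load("side4"); h=cv2.cvtColor(d["img"],cv2.COLOR_RGB2HSV).astype(int)
m=(abs(h[...,0]-28)<9)&(h[...,1]>140); M=np.zeros(m.shape,bool); M[150:208,182:206]=1
y=big(m&M); C=cloud(d,y); L=np.c_[C@ex,C@ey,C[:,2]]; print(len(L),L.min(0),L.max(0))
L=L[abs(L[:,0]-616)<15]
A=np.c_[L[:,2]-93.5,L[:,1]-L[:,1].mean(),np.ones(len(L))]
w=np.ones(len(L),bool)
for _ in range(4):
    s=np.linalg.lstsq(A[w],L[w,0],rcond=None)[0]; r=L[:,0]-A@s; w=abs(r)<2.5*r[w].std()
print("lean",s,"n",w.sum(),"std",r[w].std(),"se",r[w].std()/np.sqrt(w.sum())/A[w,0].std())
E
```

```text
373 [ 608.52861176 -290.24945295   -3.61597143] [718.55814049  21.42762864 214.38355613]
lean [-9.30884913e-03 -9.78361879e-03  6.14643358e+02] n 331 std 1.0365609444617379 se 0.0020075732849920195
```

Two measures agree: the plane fit gives a lean of -0.009 rad and the arc leaves 1.6 mm to go. I'll nudge 1.5 mm and let it settle.

Call:
{"name": "apply_moves", "arguments": {"increments": [{"gripper": 0,"delta_pos": [0,0.15,0],"dr": [0,0,0]},{"gripper": 0,"delta_pos": [0,0,0],"dr": [0,0,0]},{"gripper": 0,"delta_pos": [0,0,0],"dr": [0,0,0]},{"gripper": 0,"delta_pos": [0,0,0],"dr": [0,0,0]},{"gripper": 0,"delta_pos": [0,0,0],"dr": [0,0,0]}]}}

```text
t: 13.52
ee_pos: [616.1, 70.7, 216.4]
orientation: [1.07, 1.294, -1.066]
ft_force: [-1.6, 6.1, 4.1]
width: 11.6
```

Call:
{"name": "apply_moves", "arguments": {"increments": [{"gripper": 0,"delta_pos": [0,0,0],"dr": [0,0,0]},{"gripper": 0,"delta_pos": [0,0,0],"dr": [0,0,0]},{"gripper": 0,"delta_pos": [0,0,0],"dr": [0,0,0]},{"gripper": 0,"delta_pos": [0,0,0],"dr": [0,0,0]},{"gripper": 0,"delta_pos": [0,0,0],"dr": [0,0,0]}]}}

```text
t: 13.93
ee_pos: [616.0, 70.7, 216.4]
orientation: [1.07, 1.294, -1.066]
ft_force: [-2.3, 6.5, 3.8]
width: 11.5
```

```bash
python3 - <<'E'
from h import *
from workcell import ctrl
d=ctrl.get_image("side"); h=cv2.cvtColor(d["img"],cv2.COLOR_RGB2HSV).astype(int)
m=(abs(h[...,0]-28)<9)&(h[...,1]>140); M=np.zeros(m.shape,bool); M[150:208,182:206]=1
C=cloud(d,big(m&M)); L=np.c_[C@ex,C@ey,C[:,2]]; L=L[abs(L[:,0]-616)<15]
A=np.c_[L[:,2]-93.5,L[:,1]-L[:,1].mean(),np.ones(len(L))]; w=np.ones(len(L),bool)
for _ in range(4):
    s=np.linalg.lstsq(A[w],L[w,0],rcond=None)[0]; r=L[:,0]-A@s; w=abs(r)<2.5*r[w].std()
o=ctrl.get_obs(); print("lean",s,o["ee_pos"],o["ft_force"],o["width"],o["t"],abs(o["qvel"]).max())
if abs(s[0])<0.03 and o["width"]>9: ctrl.close_job(); print("closed")
E
```

```text
lean [ 3.37723221e-03 -8.99236114e-03  6.14424603e+02] [616.08439758  70.70805168 216.41961493] [-3.18418618  5.58498807  4.29620772] 11.279764874194091 13.9833 0.0009144917476451786
the job is handed in; nothing more can be done
closed
```

The bolt is at its end stop and the flap is standing upright, at rest and still gripped by its handle. I handed the job in at 14.0 s.

**Bolt:** I gripped the red knob and slid it about 35 mm until it stopped. There the position held still while the force rose to about 26 N. A later picture showed it still at that end, with the tongue clear of the flap.

**Flap:** I pinched the handle bar and swung it along its arc with the tool kept vertical. The last camera check put the flap 0.003 rad from vertical. The grip was 11.3 mm wide on the 12 mm bar, the wrist force was about 8 N and the arm was not moving.

**What disagreed:** The real fingertips sat about 20 mm above the reported tool position, not 8 mm below it as stated. Because of this my first grip closed just above the knob without touching it. I measured the offset with the cameras and corrected for it.

**Bystanders:** The bushing, screwdriver and jar were well clear of the path and I did not touch them. I did not check their positions again at the end.

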